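Swing the coffee dripper over the mug

ROBOT

A 6-joint arm with a two-finger parallel gripper is mounted at the origin on the work surface. World frame = base frame: x ahead of the robot, y to its left, z up, the work surface at z = 0. Lengths are in m, angles in degrees, forces in N, time in s.
With the tool pointing down it reaches from about 0.425 to 1.125 m from the base axis. Payload 14.9 kg.
Tool frame: the origin (TCP) lies at the very end of the fingers, on their centre line; the grasp point (between the pads) lies 19 mm behind it; x points along the fingers, y is the direction in which the jaws open and shut, and the axes are right-handed (so a half turn about x gives the same grasp; the last joint's range is limited). The gripper opens to 91 mm and grips with 3 to 60 N. Pads are 32 mm wide; open, the fingers measure 118 mm over their backs; the gripper's body (76 mm by 178 mm) begins 60 mm behind the grasp point.
Start: joints at [-78.283, 21.709, 99.362, -0, 58.929, -1.908], TCP at [0.165, -0.68, 0.19] pointing down, gripper open.
Joint ranges: [-158.91, 158.91], [-42.39, 125.64], [0.06, 152.35], [-60.88, 240.88], [17.5, 164.5], [-176.32, 176.32]. Speed limits (degrees/s): [108.29, 108.29, 136.94, 180, 180, 180].

INTERFACE

Orientations are given as a 3x3 rotation matrix whose columns are the frame's x, y, z axes.
In Python, from station import r gives the robot as it stands.
- The arm moves only by the shell command python3 -m jog 'ROWS' [OPENING] [FORCE]. ROWS is JSON, a list of rows, each a list of 6 numbers: the shift along the tool's x, y, z in cm, then the turn, a rotation vector about the tool's x, y, z in rad. In form: [[x, y, z, ax, ay, az], ...]. A call has 1 to 5 rows; each row shifts and turns the pose as measured when the row begins, along the tool's axes as they then stand; what a row does not reach is not made up. A row lasts 1/12 s, in which the tool goes at most 41.7 mm and 7.16 degrees, less where a joint would pass 70% of its speed; a pose out of reach is approached as far as the arm can. A call with a gripper value outside its range is refused whole. OPENING is the opening, from -1 (shut) to 1 (fully open), so that 0 is half open, set as the call begins (- or left out, the last holds). The fingers move at their own pace and stop on an object; FORCE is the grip in N (left out, the last holds). Time passes only in rows, so rows that do not move let the fingers close. It gives the time, the measured TCP pose, the force and the opening at its end, in the units of the state.
- r.sense(): the state, without advancing time (a new reading comes with each control period).
- r.read_camera(name): name is "scene" or "top" or "wrist"; returns (picture, depth): 400x640x3 uint8, red, green, blue; 400x640 float32, m along the optical axis (not along the pixel's ray), 0 where there is no reading.
- r.camera_params(name): a dict with "fovy" (degrees; the focal length in pixels is half the picture's height over the tangent of half this angle, whatever the lens; pixels are square), "cx", "cy" (the principal point, pixels), "k1" (the pictures are not rectified: a ray, as slopes to the right and down, at radius r is drawn at 1 + k1 r^2 times it, then the intrinsics apply), "extrinsics" (4x4, takes a point from world to camera coordinates); the wrist camera has in their place "tool_from_camera" (4x4, takes a point from camera to tool coordinates, whose origin is the TCP and whose axes are the tool frame's). Camera axes: x right, y up, looking along -z (the intrinsics and any distortion apply to the point x, -y, -z); pixel columns grow to the right and rows downward; lengths in m; the calibration is good to about 2 mm. A picture is of the moment at which its call begins: read the wrist's pose just before it. camera_params takes no time and is no camera call.
- r.sign_off(): hands the job in, once; it reports no verdict.
The state is a dict: "clock": time; "joint_pos": joint angles; "qd": joint speeds; "tau": joint torques, N m; "eef_pos": TCP position; "orientation": TCP orientation; "force": force on the tool from outside, world axes, zero at the start; "moment": the same for the moment, N m; "opening": finger opening in m.
Only numpy, scipy, OpenCV 4.12 (cv2) and the standard library are available. Lean on these libraries where they do the work, as an engineer would, in place of code of your own. Each camera call takes 0.05 s, during which the arm holds its last target. There are 200 camera calls.

TASK

Get the pour-over stand ready to brew: swing its stiff-hinged arm round to the angle where the coffee dripper hangs centred over the mug (the vessel with a handle, not the tumbler or the sugar bowl). Let go and see that the arm stays there; leave the mug standing where it is.

Things in the scene. Friction and masses are not known exactly. Their poses are not given: they have to be found in the camera images.
- dripper_arm (a joint): Friction hinge of the pour-over stand (fixed dark round foot 110 mm across, steel post): angle of its level arm about the vertical post axis, rad, -1.35 to 1.5. 0: arm points out of the stand's front, along -x within 0.15 rad; growing values swing it to +y (clockwise from above). Starts at 1.03 to 1.25. Turning takes 0.4 N m, about 2 N at the grip; it stays where left.
- dripper_outlet (a point): Centre of the underside of the dripper, a white ceramic cone on the arm, 170 mm from the post axis. Underside at 116 mm above the shelf, 20 mm over the tallest vessel; rim 84 mm across, at 178 mm. The point turns with the arm: x points level along the arm to the post axis, z up.
- wooden_grip (a point): Point to grasp on the arm's upright wooden grip, a round pin 16 mm thick at the arm's free end, 240 mm from the post axis, in line with post and dripper. The pin stands free from 156 to 232 mm height; this point is at 208 mm, above the dripper's rim. Being round it may turn between the fingers. Axes as for the outlet.
- mug_mouth (a point): Centre of the mouth of the loose white ceramic mug, 76 mm across, 90 mm tall, one side handle; z up. It stands 170 mm (within 5) from the post axis, under the dripper's path, in one of three places 0.7 rad apart; a tumbler without handle (68 across, 95 tall) and a low sugar bowl (80 across, 55 tall) stand in the others.
Things that resemble listed ones, but are neither listed nor needed, are in the scene too. Leave any yellow look-alike of the part that bears mug_mouth alone.

How it is judged:
By the outcome, as a careful person would: the job done as asked, in the order asked, and still so for the second after the job is handed in, with the robot touching nothing.
It also fails if it takes over 45 s, if anything falls off the work surface, if the arm or the gripper's body presses on something with over 40 N, if the wrist force passes 120 N, or if a joint passes its speed limit or range.

## Working session

There is one attempt and no reset: what is moved stays moved. The work goes in short steps, Python scripts to look and compute and a shell command to move; the robot and the scene stay as the last step left them, time stands still between calls to the robot, and variables do not carry over. Pictures are saved under pics/ and viewed, about 8 in all and at most 12, crops included, and the job is handed in when it is done.

```bash
ls; mkdir -p pics; cat > h.py <<'E'
import numpy as np,cv2
from station import r
def cloud(name):
    s=r.sense(); p=r.camera_params(name); img,d=r.read_camera(name)
    f=200/np.tan(np.radians(p['fovy'])/2)
    v,u=np.mgrid[0:400,0:640].astype(float)
    K=np.array([[f,0,p['cx']],[0,f,p['cy']],[0,0,1]])
    uv=np.stack([u.ravel(),v.ravel()],1)[:,None]
    n=cv2.undistortPoints(uv,K,np.array([p['k1'],0,0,0,0.]))[:,0].reshape(400,640,2)
    P=np.stack([n[...,0]*d,-n[...,1]*d,-d],-1)
    if 'extrinsics' in p:
        T=np.linalg.inv(np.array(p['extrinsics']))
    else:
        T=np.eye(4);T[:3,:3]=s['orientation'];T[:3,3]=s['eef_pos'];T=T@np.array(p['tool_from_camera'])
    W=P@T[:3,:3].T+T[:3,3]; W[d==0]=np.nan
    return img,d,W
def save(name,img): cv2.imwrite('pics/'+name,cv2.cvtColor(img,cv2.COLOR_RGB2BGR))
E
python3 - <<'E'
from h import *
for n in('top','scene'):
    i,d,W=cloud(n); save(n+'1.png',i); np.save(n+'1.npy',W)
    print(n,(d>0).mean())
print(r.sense())
E
```

```text
pics
top 0.99575
scene 0.99602734375
{'clock': 0.1, 'joint_pos': array([-7.82833242e+01,  2.17341333e+01,  9.93934923e+01, -1.06285925e-03,
        5.89282749e+01, -1.90990848e+00]), 'qd': array([ 0.03522894, -0.13230106, -0.1557037 ,  0.04147243,  0.00870182,
       -0.03227718]), 'tau': array([-1.40569850e-04, -7.65030813e+01, -4.35289764e+01,  6.52127503e-02,
        3.98424442e-02, -3.34702378e-06]), 'eef_pos': array([ 0.16480277, -0.67992317,  0.18896004]), 'orientation': array([[-2.13684833e-04,  2.35602269e-01, -9.71849538e-01],
       [ 9.52092610e-04, -9.71849072e-01, -2.35602365e-01],
       [-9.99999524e-01, -9.75635416e-04, -1.66457730e-05]]), 'force': array([ 0.12617924,  0.60508507, -0.18744573]), 'moment': array([-0.0366496 ,  0.02248938, -0.01389584]), 'opening': 0.09115152630398808}
```

View pics/top1.png

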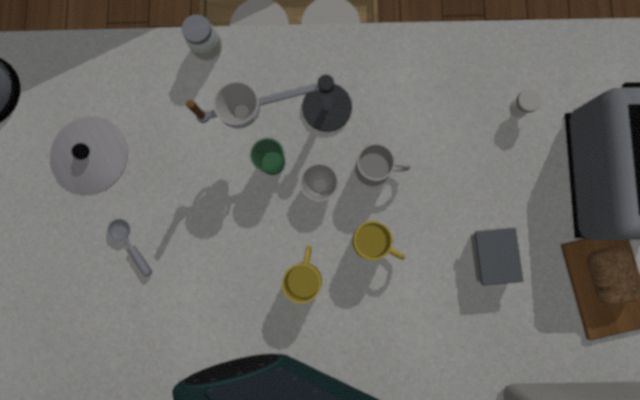

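View pics/scene1.png

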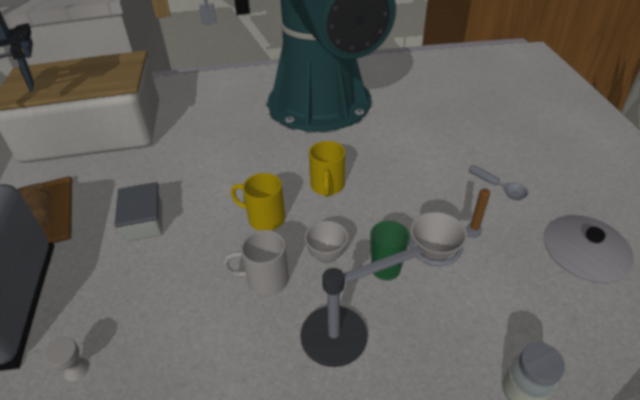

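The top view has up = +x and left = +y. The foot is at (327,107), with the arm running left to the dripper (238,104) and the grip (197,108). The white mug with a handle is at (375,163), the bowl at (319,182) and the green tumbler at (268,155). Two yellow mug look-alikes stand nearer the robot.

```bash
cat >> h.py <<'E'
def circ(p):
    A=np.c_[2*p,np.ones(len(p))]; x=np.linalg.lstsq(A,(p**2).sum(1),rcond=None)[0]
    return x[:2],np.sqrt(x[2]+x[:2]@x[:2])
def rfit(p):
    for _ in range(6):
        c,R=circ(p); e=abs(np.linalg.norm(p-c,axis=1)-R); p=p[e<=max(0.003,1.5*np.median(e))]
    return c.round(4),round(R,4),len(p)
E
python3 - <<'E'
from h import *
for n in('top','scene'):
    W=np.load(n+'1.npy'); img=cv2.imread(f'pics/{n}1.png').astype(int); hsv=cv2.cvtColor(img.astype(np.uint8),cv2.COLOR_BGR2HSV)
    if n=='top': boxes=dict(foot=(295,355,75,135),mug=(355,412,140,190),drip=(210,264,75,130),grip=(180,214,92,124),cap=(315,338,72,98))
    else: boxes=dict(foot=(295,370,305,365),mug=(222,290,228,296),drip=(408,470,210,266),grip=(464,492,185,240),cap=(320,346,266,298))
    def g(k,z0,z1):
        a,b,c,d=boxes[k]; w=W[c:d,a:b].reshape(-1,3); return w[(w[:,2]>z0)&(w[:,2]<z1)]
    print(n,'table z',np.nanmedian(W[...,2]))
    for k,z0,z1 in(('foot',.006,.06),('mug',.02,.12),('drip',.1,.2),('grip',.12,.26),('cap',.1,.3)):
        w=g(k,z0,z1); print(k,len(w),np.median(w,0).round(3),np.percentile(w[:,2],[1,50,90,99]).round(3))
    for k,z0,z1 in(('mug',.083,.097),('drip',.172,.186)):
        w=g(k,z0,z1); 
        if len(w)>8: print(k,'rim',rfit(w[:,:2]))
    a,b,c,d=boxes['grip']; h=hsv[c:d,a:b].reshape(-1,3); w=W[c:d,a:b].reshape(-1,3)
    m=(h[:,0]<20)&(h[:,1]>100)&(w[:,2]>.14); q=w[m]; print('wood',q[np.argsort(q[:,2])][::max(1,len(q)//8)].round(3).tolist())
    w=g('cap',.15,.3); print('cap top',w[w[:,2]>np.percentile(w[:,2],60)].mean(0))
E
```

```text
top table z -0.000571634804548915
foot 1606 [ 0.7   -0.094  0.011] [0.007 0.011 0.014 0.047]
mug 803 [ 0.568 -0.197  0.072] [0.021 0.072 0.09  0.092]
drip 1771 [0.673 0.08  0.155] [0.117 0.155 0.176 0.179]
grip 319 [0.646 0.137 0.182] [0.147 0.182 0.23  0.233]
cap 319 [ 0.702 -0.089  0.163] [0.102 0.163 0.165 0.167]
mug rim (array([ 0.5704, -0.1862]), np.float64(0.0357), 262)
drip rim (array([0.6663, 0.0746]), np.float64(0.0385), 357)
wood [[0.643, 0.138, 0.17], [0.643, 0.138, 0.182], [0.643, 0.138, 0.196], [0.646, 0.136, 0.21], [0.647, 0.135, 0.219], [0.646, 0.136, 0.228], [0.649, 0.143, 0.23], [0.651, 0.148, 0.231], [0.648, 0.138, 0.234]]
cap top [ 0.70666011 -0.09067121  0.16493232]
scene table z 0.0009184215289759212
foot 3059 [ 0.715 -0.092  0.012] [0.008 0.012 0.014 0.053]
mug 2452 [ 0.569 -0.189  0.061] [0.021 0.061 0.089 0.091]
drip 2527 [0.656 0.08  0.157] [0.122 0.157 0.177 0.179]
grip 579 [0.655 0.14  0.186] [0.148 0.186 0.23  0.233]
cap 579 [ 0.714 -0.09   0.164] [0.121 0.164 0.166 0.167]
mug rim (array([ 0.5707, -0.185 ]), np.float64(0.036), 431)
drip rim (array([0.6672, 0.0754]), np.float64(0.0383), 536)
wood [[0.654, 0.141, 0.16], [0.656, 0.138, 0.172], [0.657, 0.141, 0.183], [0.656, 0.142, 0.193], [0.658, 0.143, 0.202], [0.654, 0.139, 0.212], [0.655, 0.141, 0.222], [0.649, 0.137, 0.23], [0.654, 0.142, 0.233]]
cap top [ 0.70786357 -0.08888605  0.16546916]
```

```bash
python3 -m jog '[[-2.5,-1,-1,0,0,0],[-2.5,-2.7,-2.6,0,0,0],[-2.5,-2.7,-2.6,0,0,0],[-2.5,-2.7,-2.6,0,0,0],[0,-2.7,-2.6,0,0,0]]' 1
for i in 1 2 3; do python3 -m jog '[[0,-2.7,-2.6,0,0,0],[0,-2.7,-2.6,0,0,0],[0,-2.7,-2.6,0,0,0],[0,-2.7,-2.6,0,0,0],[0,-2.7,-2.6,0,0,0]]'; done
python3 -c "
from h import *
s=r.sense();R=s['orientation'];print(R.T@(np.array([.65,.143,.29])-s['eef_pos'])*100,s['joint_pos'],R)"
```

```text
clock: 0.52
eef_pos: [0.2438, -0.5421, 0.2849]
orientation: [[-0.002, 0.23, -0.973], [0.007, -0.973, -0.23], [-1.0, -0.007, -0.0]]
force: [1.0, -1.0, 1.3]
opening: 0.091
clock: 0.93
eef_pos: [0.3418, -0.3728, 0.287]
orientation: [[-0.0, 0.228, -0.974], [0.005, -0.974, -0.227], [-1.0, -0.005, -0.001]]
force: [0.8, 0.0, -0.5]
opening: 0.0913
clock: 1.35
eef_pos: [0.4396, -0.2025, 0.2875]
orientation: [[-0.0, 0.226, -0.974], [0.005, -0.974, -0.226], [-1.0, -0.005, -0.001]]
force: [1.2, 0.8, -0.0]
opening: 0.0915
clock: 1.77
eef_pos: [0.5378, -0.0316, 0.2882]
orientation: [[0.0, 0.227, -0.974], [0.005, -0.974, -0.227], [-1.0, -0.005, -0.001]]
force: [-0.3, -1.8, 0.4]
opening: 0.0913
[ -0.09247568 -14.46769619 -14.88593898] [ -5.99239024   0.57933642 113.8528824    0.29676278  65.5905608
  70.7907483 ] [[ 1.02003371e-04  2.26552418e-01 -9.73998969e-01]
 [ 4.73170744e-03 -9.73988180e-01 -2.26549413e-01]
 [-9.99988800e-01 -4.58556937e-03 -1.17132984e-03]]
```

```bash
python3 -m jog '[[0,-2.9,-3,0,0,0],[0,-2.9,-3,0,0,0],[0,-2.9,-3,0,0,0],[0,-2.9,-3,0,0,0],[0,-2.4,-2.5,0,0,0]]' >/dev/null
for i in 1 2; do python3 -m jog '[[0,0,0,-0.12,0,0],[0,0,0,-0.12,0,0],[0,0,0,-0.12,0,0],[0,0,0,-0.12,0,0],[0,0,0,-0.12,0,0]]' >/dev/null; done
python3 -m jog '[[0,0,0,-0.12,0,0],[0,0,0,-0.12,0,0],[0,0,0,-0.12,0,0],[0,0,0,-0.02,0,0],[0,0,0,0,0,0]]'
python3 -c "
from h import *
s=r.sense();R=s['orientation'];print(R.T@(np.array([.65,.143,.29])-s['eef_pos'])*100,s['joint_pos'],np.degrees(np.arctan2(R[1,1],R[0,1])))
i,d,W=cloud('wrist');save('w1.png',i)
h=cv2.cvtColor(i,cv2.COLOR_RGB2HSV);m=(h[...,0]<20)&(h[...,1]>100)&(W[...,2]>.15)&(W[...,2]<.25)
q=W[m];print(len(q))
for z in(.16,.18,.2,.22):
  k=q[abs(q[:,2]-z)<.01];print(z,len(k),np.median(k,0) if len(k) else '')
k=q[q[:,2]>.226];print('top',len(k),k.mean(0),k.min(0),k.max(0))
"
```

```text
clock: 3.43
eef_pos: [0.645, 0.1494, 0.2803]
orientation: [[-0.012, 0.953, 0.303], [0.003, 0.303, -0.953], [-1.0, -0.01, -0.007]]
force: [0.1, -0.2, 0.5]
opening: 0.0914
[-0.98280707  0.27078127  0.75863358] [ 10.89248541  13.4764273  100.19141089   0.33161473  66.96317348
  -6.90546993] 17.668450437925962
280
0.16 2 [0.66398063 0.11440812 0.15462464]
0.18 8 [0.64988676 0.15154848 0.17950986]
0.2 17 [0.6501826  0.15172044 0.20068977]
0.22 32 [0.64986776 0.15135961 0.22347441]
top 235 [0.64972144 0.14522675 0.23161467] [0.64290136 0.13743893 0.22629501] [0.65673418 0.15218749 0.23353284]
```

View pics/w1.png

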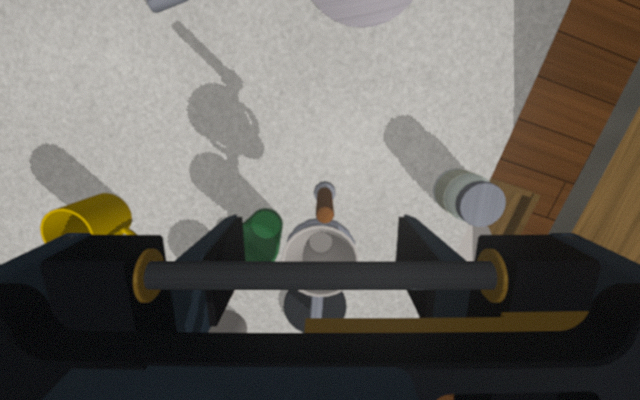

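The wrist view shows the pin top at about (325,205), midway between the open fingers at columns 240 and 400. I'll fix the small offset, descend and check before closing.

```bash
python3 -m jog '[[0,0.3,0.6,0.07,0,0],[2,0,0,0,0,0],[2.5,0,0,0,0,0],[2.5,0,0,0,0,0],[2,0,0,0,0,0]]'
python3 -c "
from h import *
s=r.sense();R=s['orientation'];print(R.T@(np.array([.6497,.1452,.189])-s['eef_pos'])*100,np.degrees(np.arctan2(R[1,1],R[0,1])))"
```

```text
clock: 3.9
eef_pos: [0.6516, 0.1452, 0.1922]
orientation: [[-0.004, 0.975, 0.223], [0.005, 0.223, -0.975], [-1.0, -0.003, -0.005]]
force: [0.3, 0.4, -0.8]
opening: 0.091
[ 0.32028608 -0.18920887 -0.03823256] 12.883005951434173
```

```bash
python3 -m jog '[[0.2,-0.2,0,0,0,0],[0,0,0,0,0,0],[0,0,0,0,0,0],[0,0,0,0,0,0],[0,0,0,0,0,0]]' -1 15;python3 -m jog '[[0,0,0,0,0,0],[0,0,0,0,0,0],[0,0,0,0,0,0],[0,0,0,0,0,0],[0,0,0,0,0,0]]'
```

```text
clock: 4.32
eef_pos: [0.6481, 0.1445, 0.1885]
orientation: [[-0.008, 0.976, 0.219], [0.004, 0.219, -0.976], [-1.0, -0.007, -0.006]]
force: [1.1, 0.6, 0.9]
opening: 0.0604
clock: 4.73
eef_pos: [0.6498, 0.1448, 0.1921]
orientation: [[-0.003, 0.976, 0.218], [0.005, 0.218, -0.976], [-1.0, -0.002, -0.005]]
force: [-0.4, -0.3, -0.1]
opening: 0.0273
```

```bash
python3 -m jog '[[0,0,0,0,0,0],[0,0,0,0,0,0],[0,0,0,0,0,0],[0,0,0,0,0,0],[0,0,0,0,0,0]]'; python3 -m jog '[[0,-1,0.02,-0.04,0,0],[0,-1.5,0.05,-0.06,0,0],[0,-1.9,0.08,-0.08,0,0],[0,0,0,0,0,0]]'
cat > st.py <<'E'
from h import *
s=r.sense();R=s['orientation'];O=np.array([.7075,-.09]);g=s['eef_pos'][:2]-.019*R[:2,0]*1
v=g-O;print('rad',np.linalg.norm(v),'ang',np.degrees(np.arctan2(v[1],v[0]))%360,'yaw+90',np.degrees(np.arctan2(R[1,1],R[0,1]))+90,'q6',s['joint_pos'][5],s['eef_pos'],s['force'].round(1),s['opening'])
E
python3 st.py
```

```text
clock: 5.15
eef_pos: [0.6499, 0.1449, 0.1923]
orientation: [[-0.003, 0.976, 0.218], [0.005, 0.218, -0.976], [-1.0, -0.002, -0.005]]
force: [0.2, 1.7, 1.0]
opening: 0.0149
clock: 5.48
eef_pos: [0.6084, 0.1303, 0.1923]
orientation: [[-0.0, 0.918, 0.398], [0.003, 0.398, -0.918], [-1.0, 0.001, -0.003]]
force: [-2.9, -0.4, -3.6]
opening: 0.0151
rad 0.24154719795225932 ang 114.22855668833779 yaw+90 113.4319795968849 q6 -13.706978021392747 [0.60837318 0.1303364  0.1923367 ] [-2.9 -0.4 -3.6] 0.015070790350432007
```

```bash
python3 -m jog '[[0,-2,0.09,-0.09,0,0],[0,-2,0.09,-0.09,0,0],[0,-2,0.09,-0.09,0,0],[0,-2,0.09,-0.09,0,0],[0,-2,0.09,-0.09,0,0]]' | tail -2;python3 st.py
```

```text
force: [3.1, -1.1, 1.3]
opening: 0.0151
rad 0.24101088064366466 ang 138.03285672318296 yaw+90 140.10034835007696 q6 -45.23705651482568 [0.52837096 0.07125402 0.19222784] [ 3.1 -1.1  1.3] 0.0151004198461695
```

```bash
for i in 1 2; do python3 -m jog '[[0,-2.1,0.1,-0.085,0,0],[0,-2.1,0.1,-0.085,0,0],[0,-2.1,0.1,-0.085,0,0],[0,-2.1,0.1,-0.085,0,0],[0,-2.1,0.1,-0.085,0,0]]' | tail -2;python3 st.py;done
```

```text
force: [3.0, 1.0, 0.2]
opening: 0.0154
rad 0.24039930208857568 ang 163.77618521282537 yaw+90 165.66292772074928 q6 -81.81817230180607 [ 0.47670929 -0.0226793   0.19222089] [3.  1.  0.2] 0.015380312643885292
force: [4.2, 2.6, 0.6]
opening: 0.0155
rad 0.23990687052412177 ang 189.7862907303461 yaw+90 191.15537930284714 q6 -120.10676046667874 [ 0.47108527 -0.13058366  0.19222275] [4.2 2.6 0.6] 0.01546292948998478
```

```bash
python3 -m jog '[[0,-2.1,0.1,-0.085,0,0],[0,-2.1,0.1,-0.085,0,0],[0,-2.1,0.1,-0.085,0,0],[0,-1.6,0.08,-0.06,0,0],[0,-1,0,-0.04,0,0]]' | tail -2;python3 -m jog '[[0,0,0,0,0,0],[0,0,0,0,0,0]]'|tail -2; python3 st.py
python3 - <<'E'
from h import *
for n in('top','scene'):
    i,d,W=cloud(n); save(n+'2.png',i); np.save(n+'2.npy',W)
E
```

```text
force: [6.2, 7.2, 0.5]
opening: 0.0154
force: [-1.7, 1.8, 3.8]
opening: 0.0151
rad 0.2395582939372469 ang 212.99168375332783 yaw+90 212.45227524385606 q6 -149.12588551206298 [ 0.50660126 -0.22022763  0.19216893] [-1.7  1.8  3.8] 0.015136892721833346
```

View pics/scene2.png

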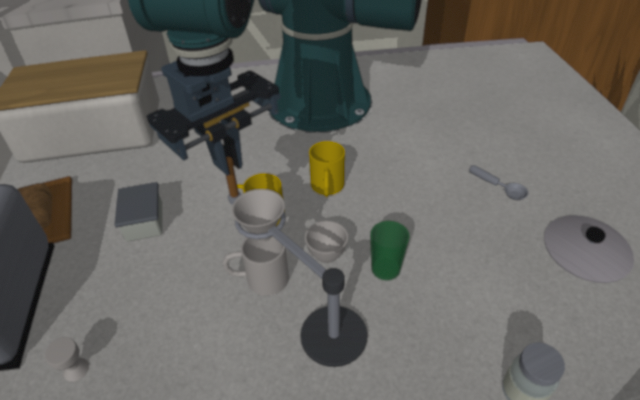

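View pics/top2.png

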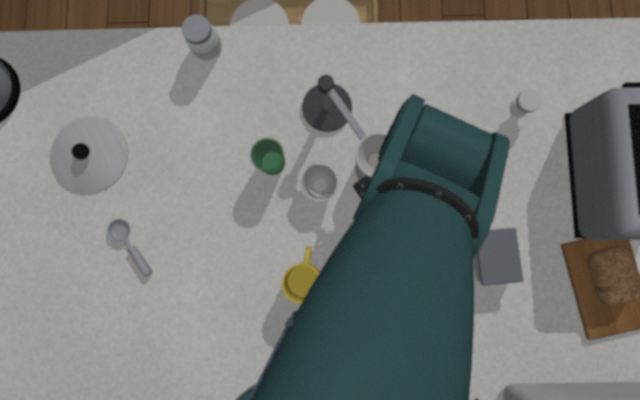

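Scene view: the dripper at (260,213) is above the white mug at (266,262), and nothing has been knocked. The top view is blocked by the arm. I'll measure the rim centres from the scene view.

```bash
cat > m.py <<'E'
from h import *
import sys
def meas(W,db,mb):
    O=np.array([.7075,-.09]);o=[]
    for (a,b,c,d),z0,z1 in((db,.172,.186),(mb,.083,.097)):
        w=W[c:d,a:b].reshape(-1,3);w=w[(w[:,2]>z0)&(w[:,2]<z1)]
        f=rfit(w[:,:2]);v=f[0]-O;print(f,'rad',np.linalg.norm(v).round(4),'ang',(np.degrees(np.arctan2(v[1],v[0]))%360).round(2))
if __name__=='__main__':
    W=np.load('scene2.npy');meas(W,(228,292,188,238),(222,290,228,296))
    W1=np.load('scene1.npy');W1t=np.load('top1.npy');meas(W1,(408,470,210,266),(222,290,228,296));meas(W1t,(210,264,75,130),(355,412,140,190))
    # post axis from foot circle & level-sets of the post
    for W in(W1,W1t):
        for z0,z1,lab in((.008,.016,'foot'),):
            w=W.reshape(-1,3);w=w[(w[:,2]>z0)&(w[:,2]<z1)&(np.hypot(w[:,0]-.7075,w[:,1]+.09)<.065)]
            h=cv2.minEnclosingCircle(w[:,:2].astype(np.float32));print(lab,h)
E
python3 m.py
```

```text
(array([ 0.5658, -0.1826]), np.float64(0.0392), 412) rad 0.1693 ang 213.16
(array([ 0.571 , -0.1851]), np.float64(0.0356), 268) rad 0.1664 ang 214.87
(array([0.6672, 0.0754]), np.float64(0.0383), 536) rad 0.1702 ang 103.69
(array([ 0.5707, -0.185 ]), np.float64(0.036), 431) rad 0.1666 ang 214.78
(array([0.6663, 0.0746]), np.float64(0.0385), 357) rad 0.1697 ang 104.05
(array([ 0.5704, -0.1862]), np.float64(0.0357), 262) rad 0.1675 ang 215.06
foot ((0.7073503136634827, -0.08883540332317352), 0.05539925768971443)
foot ((0.707981526851654, -0.0905754342675209), 0.0548056960105896)
```

Still 1.8° short, which is about 7.5 mm at the grip.

```bash
python3 -m jog '[[0,-0.9,0,-0.03,0,0],[0,0,0,0,0,0],[0,0,0,0,0,0]]'|tail -2; python3 st.py
python3 - <<'E'
from m import *
i,d,W=cloud('scene');meas(W,(228,292,188,238),(222,290,228,296))
E
```

```text
force: [-0.3, -1.6, 0.6]
opening: 0.0151
rad 0.23951769841043194 ang 214.6399114247038 yaw+90 214.13062240324228 q6 -151.1104435987039 [ 0.51046268 -0.22593912  0.19223   ] [-0.3 -1.6  0.6] 0.015105604518016673
(array([ 0.5685, -0.1867]), np.float64(0.0393), 388) rad 0.1693 ang 214.83
(array([ 0.5708, -0.185 ]), np.float64(0.0358), 258) rad 0.1665 ang 214.8
```

```bash
for i in 1 2; do python3 -m jog '[[0,0,0,0,0,0],[0,0,0,0,0,0],[0,0,0,0,0,0],[0,0,0,0,0,0],[0,0,0,0,0,0]]' 0.3|tail -2; done; python3 -m jog '[[-1.5,0,0,0,0,0],[-2.5,0,0,0,0,0],[-2.5,0,0,0,0,0],[-2.5,0,0,0,0,0],[-2.5,0,0,0,0,0]]'|tail -2
for i in 1 2 3; do python3 -m jog '[[0,-3.2,-1,0,0,0],[0,-3.2,-1,0,0,0],[0,-3.2,-1,0,0,0],[0,-3.2,-1,0,0,0],[0,-3.2,-1,0,0,0]]'|sed -n 2p;done
python3 - <<'E'
from m import *
i,d,W=cloud('scene');save('scene3.png',i);meas(W,(228,292,188,238),(222,290,228,296))
i,d,W=cloud('top');save('top3.png',i);np.save('top3.npy',W)
E
```

```text
force: [0.3, 1.3, 0.7]
opening: 0.0458
force: [-0.2, -0.9, 0.1]
opening: 0.0596
force: [0.2, -1.0, 0.6]
opening: 0.0589
eef_pos: [0.5577, -0.3875, 0.312]
eef_pos: [0.6076, -0.5565, 0.3093]
eef_pos: [0.657, -0.7249, 0.3054]
(array([ 0.5684, -0.1867]), np.float64(0.0393), 372) rad 0.1694 ang 214.81
(array([ 0.5709, -0.1851]), np.float64(0.0358), 257) rad 0.1664 ang 214.85
```

View pics/top3.png

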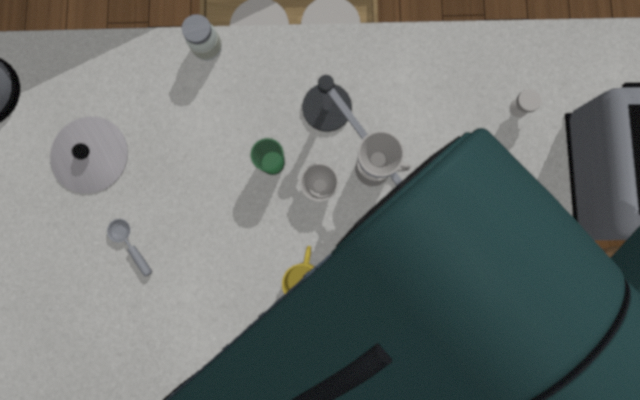

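The top view now shows the dripper at (380,157) with the mug beneath it. The bowl and tumbler are where they were. I'll cross-check from this view after a second's wait, then hand in.

```bash
python3 -m jog '[[0,0,0,0,0,0],[0,0,0,0,0,0],[0,0,0,0,0,0],[0,0,0,0,0,0],[0,0,0,0,0,0]]'|head -1;python3 -m jog '[[0,0,0,0,0,0],[0,0,0,0,0,0],[0,0,0,0,0,0],[0,0,0,0,0,0],[0,0,0,0,0,0]]'
python3 - <<'E'
from m import *
i,d,W=cloud('scene');meas(W,(228,292,188,238),(222,290,228,296))
i,d,W=cloud('top')
w=W[130:185,352:408].reshape(-1,3);w=w[(w[:,2]>.172)&(w[:,2]<.186)];f=rfit(w[:,:2]);v=f[0]-[.7075,-.09];print('top',f,np.degrees(np.arctan2(v[1],v[0]))%360)
E
```

```text
clock: 10.73
clock: 11.15
eef_pos: [0.6566, -0.7237, 0.3038]
orientation: [[-0.001, -0.562, 0.827], [0.014, 0.827, 0.562], [-1.0, 0.013, 0.007]]
force: [0.7, -0.2, 1.4]
opening: 0.0593
(array([ 0.5685, -0.1866]), np.float64(0.0392), 376) rad 0.1693 ang 214.8
(array([ 0.5708, -0.185 ]), np.float64(0.0359), 251) rad 0.1665 ang 214.8
top (array([ 0.569 , -0.1873]), np.float64(0.0386), 410) 215.08907989386486
```

```bash
python3 -c "
from station import r
print(r.sign_off())"
```

```text
the job is handed in; nothing more can be done
None
```

The dripper now hangs centred over the white mug, and I've handed the job in. I gripped the wooden pin, swung the arm about 111°, let go, and moved the gripper well clear.

**Angle:** About two seconds after release, the scene camera put both the dripper and the mug at 214.8° around the post. The top camera put the dripper at 215.1°; it had put the mug at 215.1° before the swing. The angle did not change after I let go.

**Centring:** The dripper's centre is about 3 mm from the mug's. That gap runs along the arm, because the mug stands about 167 mm from the post and the dripper 170 mm, so turning the arm can't close it.

**Mug:** It did not move; its position was the same within about 0.3 mm before and after.

The job took about 11 s, and no force reading I took came near the limits. No check failed. After the swing, the robot's arm blocked the top camera's view of the mug, so the final mug position comes from the scene camera only.

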